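Put away the twist-lock test head

ROBOT

A 7-joint arm with a two-finger parallel gripper is mounted at the origin on the work surface. World frame = base frame: x ahead of the robot, y to its left, z up, the work surface at z = 0. Lengths are in mm, angles in rad, forces in N, time in s.
With the tool pointing down it reaches from about 400 to 875 mm from the base axis. Payload 4.4 kg.
Tool frame: the origin (TCP) lies where the fingers leave the gripper's body, on its centre line; the fingertips stand 73 mm ahead of it and the grasp point (between the pads) lies 54 mm ahead of it; z points along the fingers, y is the line along which they close (so a half turn about z gives the same grasp; the last joint's range is limited). The gripper opens to 85 mm and grips with 20 to 120 N. Pads are 22 mm wide; open, the fingers measure 114 mm over their backs; the gripper's body (76 mm by 85 mm) begins 54 mm behind the grasp point. The pads swing forward as they close: fully open they stand 13 mm farther back than shut.
Start: joints at [1.228, 0.628, 0.038, 1.517, -0.027, 0.996, -0.02], TCP at [177.656, -625.264, 303.913] pointing down, gripper open.
Joint ranges: [-3.06, 3.06], [-0.37, 2.12], [-1.25, 1.32], [0.18, 2.47], [-1.1, 4.24], [0.23, 1.98], [-2.94, 2.94]. Speed limits (rad/s): [2.57, 2.57, 3.14, 3.14, 3.14, 3.14, 3.14].

INTERFACE

Orientations are given as [roll, pitch, yaw] about the fixed x, y, z axes, in that order (R = Rz(yaw) Ry(pitch) Rx(roll)).
In Python, from cell import ctrl gives the robot as it stands.
- The arm moves only by the tool send_rows, never from a script. Its argument "rows" is a list that holds one entry, the list of rows, each a list of 6 numbers: the shift along the tool's x, y, z in cm, then the turn, a rotation vector about the tool's x, y, z in rad. In form: [[[tx, ty, tz, wx, wy, wz], ...]]. A call has 1 to 10 rows; each row is the pose to reach, as a shift and turn from the pose commanded when the call began, along the tool's axes at that moment; what a row does not reach only later rows make up. A row lasts 1/10 s, in which the tool goes at most 50 mm and 8.59 degrees, less where a joint would pass 70% of its speed; a pose out of reach is approached as far as the arm can. A call with a gripper value outside its range is refused whole. "grip" is the closure in counts, from 0 (fully open) to 255 (shut), set as the call begins (left out, the last holds). The fingers move at their own pace and stop on an object; the grip force is fixed at half the most. Time passes only in rows, so rows that repeat a pose let the fingers close. It gives the time, the measured TCP pose, the force, the opening and the grip force at its end, in the units of the state.
- ctrl.read_state(): the state, without advancing time (a new reading comes with each control period).
- ctrl.get_image(name): name is "side" or "top" or "wrist"; returns a dict with "pixels" (400x640x3 uint8, red, green, blue), "fx", "fy", "cx", "cy" (pixels), "extrinsics" (4x4, takes a point from camera to world coordinates); the wrist camera has in their place "mount" (4x4, takes a point from camera to tool coordinates, whose origin is the TCP and whose axes are the flange's). Camera axes: x right, y up, looking along -z (the intrinsics and any distortion apply to the point x, -y, -z); pixel columns grow to the right and rows downward; lengths in mm; the calibration is good to about 2 mm. A picture is of the moment at which its call begins: read the wrist's pose just before it. There is no depth.
- ctrl.finish_job(): hands the job in; it is judged then, once.
The state is a dict: "clock": time; "qpos": joint angles; "qd": joint speeds; "tau": joint torques, N m; "eef_pos": TCP position; "tool_rot": TCP orientation; "force": force on the tool from outside, world axes, zero at the start; "torque": the same for the moment, N m; "width": finger opening in mm; "gripper_force": force on a finger pad.
Only numpy, scipy, OpenCV 4.12 (cv2) and the standard library are available. Lean on these libraries where they do the work, as an engineer would, in place of code of your own. Each camera call takes 0.05 s, during which the arm holds its last target. There are 200 camera calls.

TASK

The test run is over: turn the black test head counter-clockwise (seen from above) in its round mount until its two lugs come free, and lift it straight out. Stand it upright in the open drawer of the small cabinet, setting it down gently, let go of it, and then slide the drawer fully shut. Leave the mug, the meter and the wrench where they are.

Things in the scene. Friction and masses are not known exactly. Their poses are not given: they have to be found in the camera images.
- head: Loose test head, 66 mm tall, 250 g: black drum 48 mm across, 0 to 34 mm up; on it a black grip bar 46 mm long (own x), 18 mm thick (own y), 34 to 66 mm up: grip it across its thickness from above, fingertips above the drum. Two aluminium lugs at the foot along own +x and -x: 66 mm over both, 16 wide, 0 to 8 mm up. Origin: centre of underside; z up. Starts with x within 0.1 rad of mount_seat's x.
- mount_seat (a point): Centre of the floor of the steel bayonet mount on the fixed stand: the head's underside rests here, 10 mm above the table, z up. No spring, only light friction. Head turned counter-clockwise from this x: free to lift from 0.98 rad (56 deg), far stop at about 1.4 rad (80 deg), so aim at 1.2; clockwise it is stopped at once. x points to the stand's grey housing (55 mm tall, near face 100 mm away).
- mount_rim (a point): Centre of the mount's top, 20 mm above mount_seat, same axes. The ring is 74 mm inside, 90 mm outside. Two lips, each about 70 degrees wide and centred on +x and -x, reach inward to a 54 mm opening, from 7 mm below this point up to it; they trap the head's lugs with 5 mm of free height. Wide gaps lie between them.
- drawer_floor (a point): Point on the drawer's inner floor, midway across, 40 mm behind the inner face of its front end; 26 mm above the table; moves with the drawer; z up, x points into the cabinet (the way it shuts). The inside reaches 40 mm in -x, 155 mm in +x and 99 mm to either side in y. Side walls reach 71 mm, the front panel 80 mm above this floor. The front end is 21 mm thick.
- cab_edge (a point): Middle of the front edge of the cabinet's fixed top, on its upper face, 119 mm above the table; axes as drawer_floor. The top is 12 mm thick (underside 81 mm above the drawer's floor) and covers the drawer beyond this edge; in front of it the drawer is open to above over a length of the joint value less 6 mm. A fixed clear tray 30 mm tall stands 120 mm behind this edge.
- cab_drawer0_handle (a point): Middle of the drawer's steel bar handle, 11 mm thick, 120 mm long along the drawer's y, 35 mm in front of the drawer's front panel, 81 mm above the table; moves with the drawer; axes as drawer_floor.
- cab_drawer0 (a joint): How far the drawer is open, m: 0 fully shut (a hard stop), 0.166 fully open; starts 0.11 to 0.15. It slides freely with 1 N of friction and stays where it is left.
- mug: White mug, 80 mm across, 95 mm tall, a bystander at one side; origin at the centre of its underside.
- meter: Grey hand-held meter lying flat, 160 x 75 x 40 mm, a bystander at one side; origin at the centre of its underside.
- wrench: Steel wrench lying flat, pointing away from the robot, between the stand and the cabinet, 170 mm long, a bystander; origin at the centre of its underside.
There are look-alikes about, which are no part of the job. Several things have the shape of the head; the one meant has the colours described above.

How it is judged:
By the outcome, as a careful person would: the job done as asked, in the order asked, and still so for the second after the job is handed in, with the robot touching nothing.
It also fails if it takes over 54 s, if anything falls off the work surface, if the arm or the gripper's body presses on something with over 40 N, if the wrist force passes 120 N, or if a joint passes its speed limit or range.

## Working session

There is one attempt and no reset: what is moved stays moved. The work goes in short steps, Python scripts to look and compute and a tool call to move; the robot and the scene stay as the last step left them, time stands still between calls to the robot, and variables do not carry over. Pictures are saved under pics/ and viewed, at most 13 in all, crops included, and the job is handed in when it is done.

Besides the shell and the picture viewer there is one more tool, called after ">>>" by a JSON object that holds its "fn" and its "kwargs". send_rows: Moves the arm, as the interface text tells. Its arguments: {"type":"object","properties":{"rows":{"type":"array","items":{"type":"array","items":{"type":"array","items":{"type":"number"}}}},"grip":{"type":"number"}},"required":["rows"]}

```bash
ls; mkdir -p pics; python3 - <<'E'
from cell import ctrl
import cv2,numpy as np,json
s=ctrl.read_state();print({k:np.round(v,3).tolist() for k,v in s.items()})
for n in("top","side"):
    i=ctrl.get_image(n);cv2.imwrite(f"pics/{n}0.png",i["pixels"][:,:,::-1])
    print(n,{k:np.round(v,4).tolist() for k,v in i.items() if k!="pixels"})
E
```

```text
pics
{'clock': 0.0, 'qpos': [1.228, 0.629, 0.038, 1.518, -0.027, 0.996, -0.02], 'qd': [-0.001, -0.001, -0.002, -0.001, 0.0, -0.0, -0.002], 'tau': [-0.001, -56.341, 1.226, -19.344, 0.011, 0.011, 0.0], 'eef_pos': [177.529, -624.754, 302.965], 'tool_rot': [-3.14, 0.0, 0.277], 'force': [-0.208, -0.467, 0.798], 'torque': [-0.008, 0.005, 0.015], 'gripper_force': 0.0, 'width': 85.316}
top {'fx': 437.4274, 'fy': 437.4274, 'cx': 323.4448, 'cy': 203.292, 'extrinsics': [[0.0091, 0.9953, -0.0961, 441.1779], [-1.0, 0.0087, -0.0048, -15.3792], [-0.0039, 0.0962, 0.9954, 1847.982], [0.0, 0.0, 0.0, 1.0]]}
side {'fx': 443.2237, 'fy': 443.2237, 'cx': 315.8699, 'cy': 196.5611, 'extrinsics': [[-0.8696, 0.2881, -0.401, -108.3395], [-0.4937, -0.508, 0.7058, 1216.5601], [-0.0003, 0.8118, 0.584, 1118.7498], [0.0, 0.0, 0.0, 1.0]]}
```

View pics/top0.png

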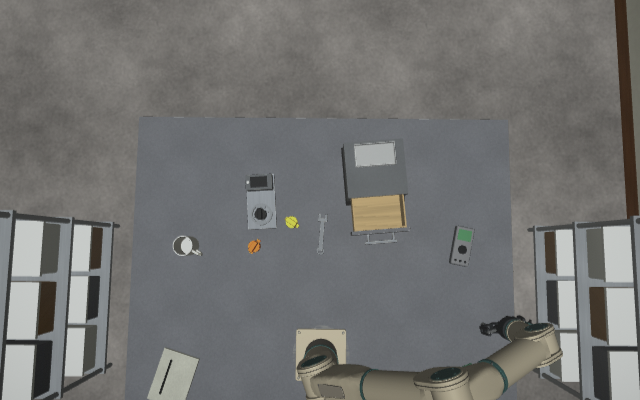

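View pics/side0.png

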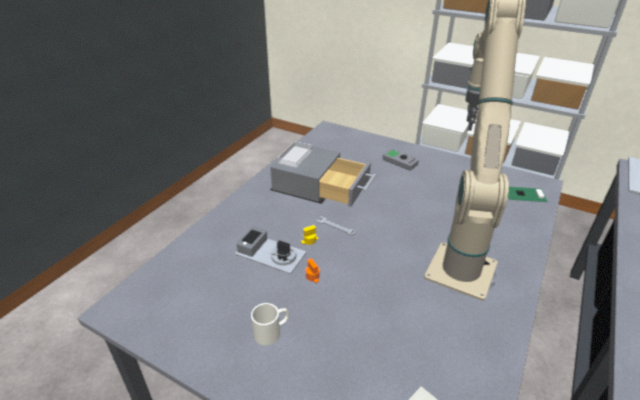

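The top view shows the black head in the mount at (262,214), with the stand housing at (261,182). The look-alikes are yellow at (292,222) and orange at (254,246). The drawer's handle is at (380,238), the wrench at (321,233), the mug at (186,245) and the meter at (461,246). The black one in the round mount fits the description; I'll confirm it in a crop.

```bash
cat > h.py <<'E'
from cell import ctrl
import cv2,numpy as np
from scipy.spatial.transform import Rotation as R
def toolT(s=None):
    s=s or ctrl.read_state();T=np.eye(4);T[:3,:3]=R.from_euler('xyz',s['tool_rot']).as_matrix();T[:3,3]=s['eef_pos'];return T
def cam(n):
    T=toolT();i=ctrl.get_image(n)
    E=np.array(i['extrinsics']) if 'extrinsics' in i else T@np.array(i['mount'])
    return i,E
def ray(i,E,u,v,z):
    d=E[:3,:3]@np.array([(u-i['cx'])/i['fx'],-(v-i['cy'])/i['fy'],-1]);o=E[:3,3]
    return o+d*(z-o[2])/d[2]
def proj(i,E,p):
    c=E[:3,:3].T@(np.array(p)-E[:3,3]);return i['cx']+i['fx']*c[0]/-c[2], i['cy']-i['fy']*c[1]/-c[2]
E
python3 - <<'E'
from h import *
i,E=cam("top")
p=i['pixels'][150:270,220:430,::-1]
a=cv2.resize(p,None,fx=3.8,fy=3.8,interpolation=cv2.INTER_CUBIC);cv2.imwrite("pics/crop.png",a)
for n,u,v,z in [("head",262,213,60),("rim",262,214,30),("house",260.5,182,55),("cabL",343.5,199,119),("cabR",407,195,119),("handle",380.5,239,81),("wr",321,233,5)]:
    print(n,np.round(ray(i,E,u,v,z),1))
E
```

```text
head [571.7 244.7  60. ]
rim [569.7 249.   30. ]
house [700.6 254.6  55. ]
cabL [626.  -86.6 119. ]
cabR [ 644.2 -338.9  119. ]
handle [ 469.5 -237.8   81. ]
wr [493.6   2.6   5. ]
```

View pics/crop.png

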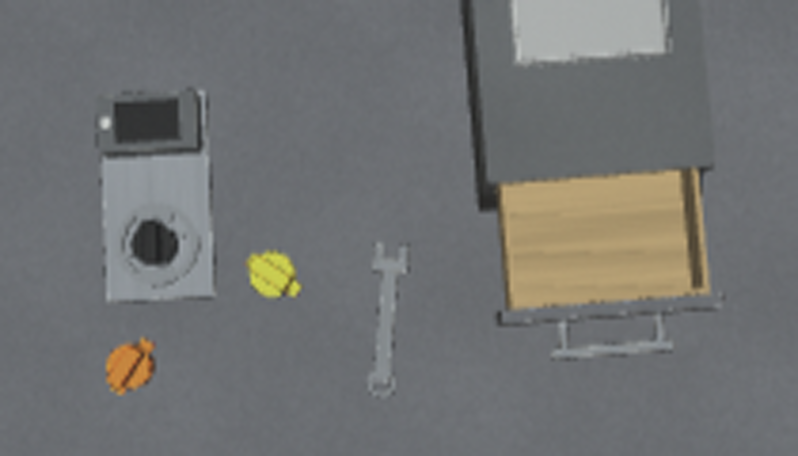

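The crop confirms it: the black head is in the ring at about (261,214), and the yellow and orange ones are loose decoys. Next I move over the drawer for a wrist view.

>>> {"fn": "send_rows", "kwargs": {"rows": [[[43,-28,-10,0,0,0.28],[43,-28,-10,0,0,0.28],[43,-28,-10,0,0,0.28],[43,-28,-10,0,0,0.28],[43,-28,-10,0,0,0.28],[43,-28,-10,0,0,0.28],[43,-28,-10,0,0,0.28],[43,-28,-10,0,0,0.28],[43,-28,-10,0,0,0.28],[43,-28,-10,0,0,0.28]]]}}

```text
clock: 1.15
eef_pos: [501.0, -253.5, 399.9]
tool_rot: [3.142, 0.0, -0.003]
force: [0.5, -0.8, -0.0]
width: 85.3
gripper_force: 0.0
```

>>> {"fn": "send_rows", "kwargs": {"rows": [[[0,-2,0,0,0,0],[0,-2,0,0,0,0],[0,-2,0,0,0,0],[0,-2,0,0,0,0],[0,-2,0,0,0,0]]]}}

```text
clock: 1.65
eef_pos: [499.4, -236.9, 399.4]
tool_rot: [3.141, 0.0, -0.006]
force: [0.8, -0.5, -0.1]
width: 85.6
gripper_force: 0.0
```

```bash
python3 - <<'E'
from h import *
s=ctrl.read_state();print(s['clock'],s['eef_pos'],s['tool_rot'],s['qpos'])
i,E=cam("wrist");cv2.imwrite("pics/w1.png",i['pixels'][:,:,::-1]);np.savez("w1.npz",E=E)
print({k:np.round(v,3).tolist() for k,v in i.items() if k!="pixels"},np.round(E,3).tolist())
E
```

```text
1.65 [ 499.40234066 -236.87260398  399.43180337] [ 3.14106214e+00  4.69083904e-04 -6.08258269e-03] [ 0.34659332  0.39148209  0.06559225  1.6608802  -0.02744828  1.09036822
 -1.15694946]
{'fx': 339.027, 'fy': 339.027, 'cx': 323.869, 'cy': 197.922, 'mount': [[0.0, 0.952, 0.305, 77.853], [1.0, 0.0, -0.0, 1.041], [-0.0, 0.305, -0.952, -69.977], [0.0, 0.0, 0.0, 1.0]]} [[-0.006, 0.952, 0.305, 577.28], [-1.0, -0.006, -0.001, -238.35], [0.001, -0.305, 0.952, 469.372], [0.0, 0.0, 0.0, 1.0]]
```

View pics/w1.png

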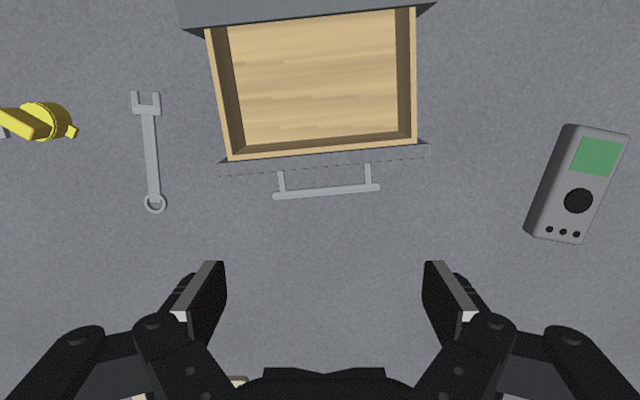

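This shows the open drawer, with its front-panel top from about (225,161) to (425,145). The handle bar runs from (273,197) to (380,187), and the cabinet's front edge from (192,32) to (432,6). The floor's front corners are at (243,146) and (396,138).

```bash
python3 - <<'E'
from h import *
i,E=cam("wrist")
for n,u,v,z in [("hL",273,197,86),("hR",380,187,86),("cabL",192,32,119),("cabR",432,6,119),("panL",229,161,106),("panR",416,146,106),("flL",243,146,26),("flR",397,138,26)]:
    print(n,np.round(ray(i,E,u,v,z),1))
p=cv2.cvtColor(i['pixels'],cv2.COLOR_RGB2HSV)
m=cv2.inRange(p,(8,50,50),(25,255,255));m[:,:180]=0;m[200:]=0;m[:,440:]=0
m=cv2.morphologyEx(m,cv2.MORPH_OPEN,np.ones((3,3)))
c=max(cv2.findContours(m,0,2)[0],key=cv2.contourArea);print(cv2.approxPolyDP(cv2.convexHull(c),4,True)[:,0].tolist())
E
```

```text
hL [ 456.  -177.4   86. ]
hR [ 467.6 -303.8   86. ]
cabL [ 629.3 -115.   119. ]
cabR [ 649.7 -338.1  119. ]
panL [ 503.7 -134.8  106. ]
panR [ 518.9 -336.9  106. ]
flL [ 507.3 -132.2   26. ]
flR [ 516.5 -333.2   26. ]
[[415, 7], [417, 143], [228, 161], [204, 29]]
```

>>> {"fn": "send_rows", "kwargs": {"rows": [[[3,-48,6,0,0,0],[3,-48,6,0,0,0],[3,-48,6,0,0,0],[3,-48,6,0,0,0],[3,-48,6,0,0,0],[3,-48,6,0,0,0],[3,-48,6,0,0,0],[3,-48,6,0,0,0],[3,-48,6,0,0,0],[3,-48,6,0,0,0]]]}}

```text
clock: 2.75
eef_pos: [531.3, 248.2, 339.1]
tool_rot: [-3.14, 0.0, -0.001]
force: [-0.4, -0.0, -0.1]
width: 85.1
gripper_force: 0.0
```

>>> {"fn": "send_rows", "kwargs": {"rows": [[[0,0,8,0,0,0],[0,0,8,0,0,0],[0,0,8,0,0,0],[0,0,8,0,0,0],[0,0,8,0,0,0],[0,0,8,0,0,0]]]}}

```text
clock: 3.35
eef_pos: [532.9, 244.7, 261.6]
tool_rot: [-3.14, -0.003, -0.004]
force: [0.2, -0.7, 0.2]
width: 85.3
gripper_force: 0.0
```

```bash
python3 - <<'E'
from h import *
s=ctrl.read_state();print(s['clock'],s['eef_pos'],s['tool_rot'],s['qpos'])
i,E=cam("wrist")
cv2.imwrite("pics/w2.png",i['pixels'][:,:,::-1]);print(proj(i,E,[570,247,76]))
E
```

```text
3.35 [532.86517756 244.70839392 261.59975155] [-3.1398709  -0.00345958 -0.00402795] [-0.44777297  0.58389788 -0.04759187  1.74807095  0.03649435  0.80661355
 -2.08746668]
(np.float64(319.5593453063006), np.float64(146.90580479113058))
```

View pics/w2.png

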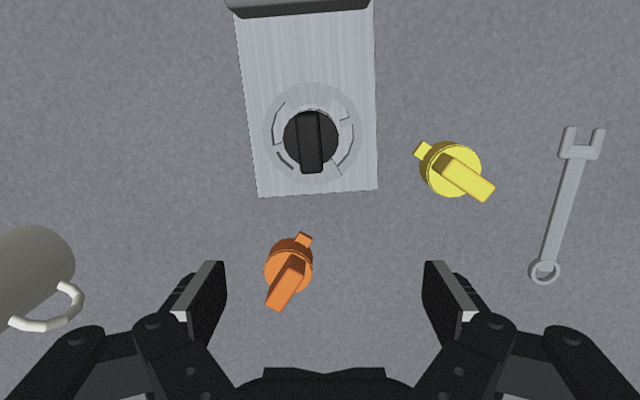

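The view shows the black head in the ring centred at about (312,133). The bar's near end is at (312,173) and its far end at about (308,110). The orange decoy is at (289,268) and the yellow at (452,170).

```bash
python3 - <<'E'
from h import *
i,E=cam("wrist");g=cv2.cvtColor(i['pixels'],cv2.COLOR_RGB2GRAY)
m=np.zeros_like(g);m[80:190,265:360]=(g[80:190,265:360]<75)*255
c=max(cv2.findContours(m,0,2)[0],key=cv2.contourArea);print("black",cv2.boundingRect(c),cv2.minEnclosingCircle(c))
for n,u,v,z in [("ringC",312.5,133,30),("ringL",263,133,30),("ringR",362,133,30),("barN",312,173,76),("barF",308,110,76),("drumL",283,140,44),("drumR",339,140,44)]:
    print(n,np.round(ray(i,E,u,v,z),1))
# housing face edge & plate edges for mount yaw
for n,u,v,z in [("plL0",259,196,10),("plL1",236,30,10),("plR0",378,189,10),("plR1",375,30,10)]: print(n,np.round(ray(i,E,u,v,z),1))
b=i['pixels'][80:190,265:360,::-1].astype(float);cv2.imwrite("pics/c2.png",cv2.resize(np.clip(b*2,0,255).astype(np.uint8),None,fx=6,fy=5,interpolation=2))
E
```

```text
black (283, 110, 55, 64) ((309.3972473144531, 141.7332000732422), 31.91462516784668)
ringC [574.7 253.7  30. ]
ringL [574.8 297.3  30. ]
ringR [574.5 210.2  30. ]
barN [549.5 253.   76. ]
barF [596.7 255.2  76. ]
drumL [570.6 278.2  44. ]
drumR [570.4 231.   44. ]
plL0 [510.6 308.5  10. ]
plL1 [660.2 319.   10. ]
plR0 [517.5 190.6  10. ]
plR1 [659.7 199.5  10. ]
```

View pics/c2.png

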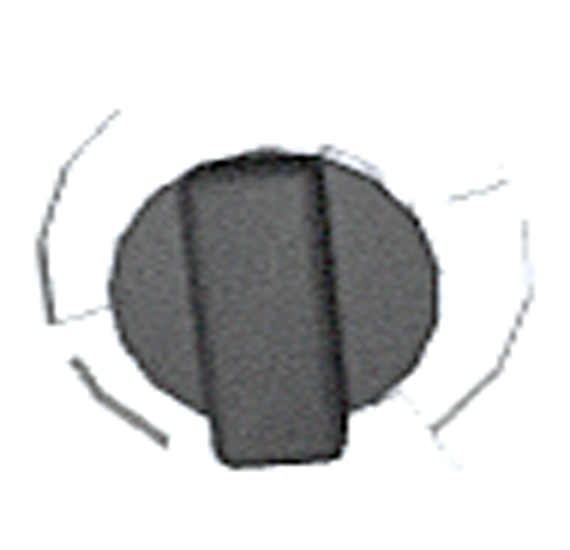

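>>> {"fn": "send_rows", "kwargs": {"rows": [[[2,-0.5,3,0,0,-0.03],[3.9,-1.0,6,0,0,-0.066],[3.9,-1.0,9,0,0,-0.066],[3.9,-1.0,11,0,0,-0.066],[3.9,-1.0,12,0,0,-0.066],[3.9,-1.0,12,0,0,-0.066],[3.9,-1.0,12,0,0,-0.066],[3.9,-1.0,12,0,0,-0.066]]]}}

```text
clock: 4.25
eef_pos: [571.6, 254.9, 141.2]
tool_rot: [-3.141, -0.003, 0.063]
force: [0.7, 0.4, -0.0]
width: 85.3
gripper_force: 0.0
```

```bash
python3 - <<'E'
from h import *
s=ctrl.read_state();print(s['clock'],s['eef_pos'],s['tool_rot'],s['qpos'])
i,E=cam("wrist");T=toolT()
cv2.imwrite("pics/w3.png",i['pixels'][:,:,::-1])
for p in ([572.5,254.3,76],[549.5,253,76],[595.5,255.9,76]):print(proj(i,E,p))
E
```

```text
4.25 [571.57779797 254.90408063 141.16411831] [-3.14056038e+00 -2.61437059e-03  6.27612637e-02] [-0.43049992  0.79594546 -0.05590154  1.71517291  0.06800451  0.62954497
 -2.03254843]
(np.float64(323.0965169352046), np.float64(269.65456701789464))
(np.float64(322.81824202132225), np.float64(313.2854559658073))
(np.float64(322.7025462024641), np.float64(221.79790708240012))
```

View pics/w3.png

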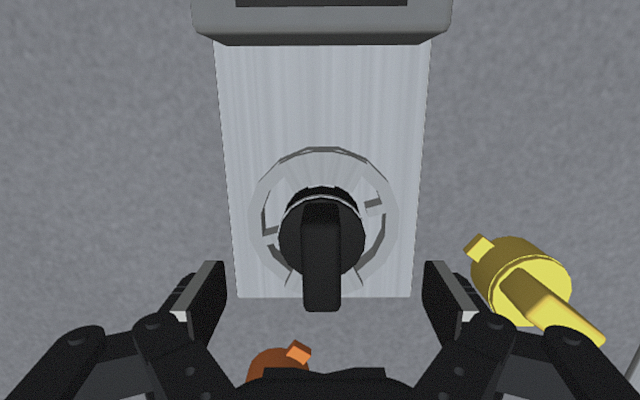

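The fingers straddle the bar, which is centred at column 321; its near end is at row 311. I descend and grip.

>>> {"fn": "send_rows", "kwargs": {"rows": [[[0.1,0,1,0,0,0],[0.1,0,1.8,0,0,0],[0.1,0,2.0,0,0,0],[0.1,0,2.0,0,0,0],[0.1,0,2.0,0,0,0]]]}}

```text
clock: 4.8
eef_pos: [571.7, 254.5, 119.4]
tool_rot: [3.142, 0.0, 0.063]
force: [-0.2, -0.2, -0.3]
width: 85.5
gripper_force: 0.0
```

>>> {"fn": "send_rows", "kwargs": {"rows": [[[0,0,0,0,0,0],[0,0,0,0,0,0],[0,0,0,0,0,0],[0,0,0,0,0,0],[0,0,0,0,0,0],[0,0,0,0,0,0],[0,0,0,0,0,0],[0,0,0,0,0,0]]], "grip": 255}}

```text
clock: 5.6
eef_pos: [571.8, 254.9, 119.7]
tool_rot: [-3.141, -0.0, 0.063]
force: [0.3, 0.6, -0.2]
width: 16.7
gripper_force: 62.7
```

>>> {"fn": "send_rows", "kwargs": {"rows": [[[0,0,0,0,0,-0.06],[0,0,0,0,0,-0.14],[0,0,0,0,0,-0.22],[0,0,0,0,0,-0.3],[0,0,0,0,0,-0.38],[0,0,0,0,0,-0.46],[0,0,0,0,0,-0.54],[0,0,0,0,0,-0.6]]]}}

```text
clock: 6.4
eef_pos: [572.3, 252.4, 119.6]
tool_rot: [3.139, 0.002, 0.664]
force: [-0.1, -2.6, 1.7]
width: 17.1
gripper_force: 62.9
```

>>> {"fn": "send_rows", "kwargs": {"rows": [[[0,0,0,0,0,-0.08],[0,0,0,0,0,-0.16],[0,0,0,0,0,-0.24],[0,0,0,0,0,-0.32],[0,0,0,0,0,-0.4],[0,0,0,0,0,-0.48],[0,0,0,0,0,-0.56],[0,0,0,0,0,-0.6],[0,0,0,0,0,-0.6]]]}}

```text
clock: 7.3
eef_pos: [572.4, 253.4, 119.6]
tool_rot: [3.141, 0.001, 1.261]
force: [1.9, -2.4, 1.9]
width: 16.9
gripper_force: 62.9
```

>>> {"fn": "send_rows", "kwargs": {"rows": [[[0,0,-0.3,0,0,0],[0,0,-0.7,0,0,0],[0,0,-1.1,0,0,0],[0,0,-1.5,0,0,0],[0,0,-1.5,0,0,0]]]}}

```text
clock: 7.8
eef_pos: [571.9, 255.0, 135.3]
tool_rot: [3.141, -0.001, 1.263]
force: [0.7, 0.3, -2.0]
width: 17.0
gripper_force: 62.2
```

The head is free. I lift it and carry it to the drawer.

>>> {"fn": "send_rows", "kwargs": {"rows": [[[0,0,-2,0,0,0],[0,0,-5,0,0,0],[0,0,-8,0,0,0],[0,0,-11,0,0,0],[0,0,-13,0,0,0],[0,0,-14,0,0,0],[0,0,-14,0,0,0]]]}}

```text
clock: 8.5
eef_pos: [572.1, 254.9, 275.7]
tool_rot: [3.14, -0.002, 1.263]
force: [0.4, -0.8, -3.2]
width: 17.0
gripper_force: 62.2
```

>>> {"fn": "send_rows", "kwargs": {"rows": [[[-2,0.6,0,0,0,0.1],[-6,1.8,0,0,0,0.2],[-10,3,0,0,0,0.3],[-14,4.2,0,0,0,0.4],[-18,5.5,0,0,0,0.5],[-22,6.7,0,0,0,0.6],[-26,7.9,0,0,0,0.7],[-30,9.1,0,0,0,0.8],[-34,10.4,0,0,0,0.9],[-37,11.3,0,0,0,1.0]]]}}

```text
clock: 9.5
eef_pos: [566.0, -135.8, 272.8]
tool_rot: [3.141, 0.003, 0.256]
force: [0.3, -0.0, -2.8]
width: 16.8
gripper_force: 62.3
```

```bash
cat > to.py <<'E'
import sys;from h import *
s=ctrl.read_state();T=toolT(s);t=np.array([float(a) for a in sys.argv[1:4]]);yaw=float(sys.argv[4])
Rt=R.from_euler('xyz',[np.pi,0,yaw]).as_matrix()
print(round(s['clock'],2),np.round(s['eef_pos'],1),np.round(s['tool_rot'],3),"shift cm",np.round(T[:3,:3].T@(t-T[:3,3])/10,2),"rot",np.round(R.from_matrix(T[:3,:3].T@Rt).as_rotvec(),3))
E
python3 to.py 566 -232 275 0.09
```

```text
9.5 [ 566.  -135.8  272.8] [3.141e+00 3.000e-03 2.560e-01] shift cm [-2.43  9.31 -0.21] rot [0.001 0.003 0.166]
```

>>> {"fn": "send_rows", "kwargs": {"rows": [[[-0.9,3.5,0,0,0,0.08],[-1.8,7,0,0,0,0.14],[-2.4,9.1,0,0,0,0.166],[-2.4,9.3,0,0,0,0.166],[-2.4,9.3,0,0,0,0.166],[-2.4,9.3,0,0,0,0.166],[-2.4,9.3,0,0,0,0.166]]]}}

```text
clock: 10.2
eef_pos: [568.5, -226.2, 274.4]
tool_rot: [-3.14, 0.0, 0.1]
force: [0.2, -0.1, -2.3]
width: 17.2
gripper_force: 62.3
```

```bash
python3 - <<'E'
from h import *
print(ctrl.read_state()['eef_pos'],ctrl.read_state()['tool_rot'])
i,E=cam("wrist");cv2.imwrite("pics/w4.png",i['pixels'][:,:,::-1]);np.save("E4",E)
E
```

```text
[ 568.54719215 -226.22464498  274.41283008] [-3.14023876e+00  3.68437811e-05  9.98598909e-02]
```

View pics/w4.png

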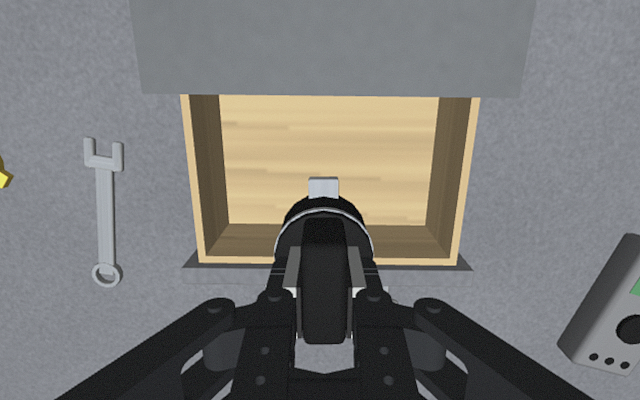

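The head is held upright at (322,250), bar toward the drawer front. The drawer floor's front corners are at (229,225) and (426,229), the wall tops at (203,262) and (457,266), and the cabinet edge is at row 95.

```bash
python3 - <<'E'
from h import *
i,_=cam("wrist");E=np.load("E4.npy")
for n,u,v,z in [("flL",229,225,26),("flR",426,229,26),("wL",205,262,97),("wR",456,266,97),("cabL",143,95,119),("cabR",524,97,119),("lug",323,178,168)]:
    print(n,np.round(ray(i,E,u,v,z),1))
E
python3 to.py 571 -228 150 0.085
```

```text
flL [ 506.3 -136.8   26. ]
flR [ 522.  -335.9   26. ]
wL [ 502.9 -136.2   97. ]
wR [ 519.8 -340.7   97. ]
cabL [ 631.1 -105.1  119. ]
cabR [ 654.1 -346.7  119. ]
lug [ 600.9 -223.4  168. ]
10.3 [ 568.5 -226.9  274.6] [-3.141 -0.     0.099] shift cm [ 0.24  0.14 12.46] rot [-0.001 -0.     0.014]
```

>>> {"fn": "send_rows", "kwargs": {"rows": [[[0,0.2,2,0,0,0.012],[0,0.4,5,0,0,0.012],[0,0.4,8,0,0,0.012],[0,0.4,10.5,0,0,0.012],[0,0.4,12,0,0,0.012],[0,0.4,12.4,0,0,0.012],[0,0.4,12.4,0,0,0.012],[0,0.4,12.4,0,0,0.012]]]}}

```text
clock: 11.1
eef_pos: [569.5, -232.5, 151.8]
tool_rot: [3.141, -0.002, 0.085]
force: [-0.4, -0.2, -2.2]
width: 17.3
gripper_force: 62.2
```

>>> {"fn": "send_rows", "kwargs": {"rows": [[[0,0,0.4,0,0,0],[0,0,0.7,0,0,0],[0,0,0.9,0,0,0],[0,0,1.1,0,0,0],[0,0,1.2,0,0,0],[0,0,1.2,0,0,0]]]}}

```text
clock: 11.7
eef_pos: [568.5, -232.3, 138.4]
tool_rot: [-3.141, 0.0, 0.085]
force: [-0.1, -0.5, -3.8]
width: 17.0
gripper_force: 62.2
```

>>> {"fn": "send_rows", "kwargs": {"rows": [[[0,0,0.05,0,0,0],[0,0,0.1,0,0,0],[0,0,0.15,0,0,0],[0,0,0.2,0,0,0],[0,0,0.2,0,0,0]]]}}

```text
clock: 12.2
eef_pos: [568.6, -232.3, 136.5]
tool_rot: [-3.142, 0.0, 0.085]
force: [-0.1, -0.7, -3.1]
width: 16.9
gripper_force: 62.2
```

>>> {"fn": "send_rows", "kwargs": {"rows": [[[0,0,0.05,0,0,0],[0,0,0.1,0,0,0],[0,0,0.1,0,0,0],[0,0,0.1,0,0,0]]]}}

```text
clock: 12.6
eef_pos: [568.7, -232.3, 135.7]
tool_rot: [3.142, -0.0, 0.085]
force: [-0.4, -0.1, -1.0]
width: 16.6
gripper_force: 62.3
```

>>> {"fn": "send_rows", "kwargs": {"rows": [[[0,0,0.03,0,0,0],[0,0,0.05,0,0,0],[0,0,0.05,0,0,0]]]}}

```text
clock: 12.9
eef_pos: [568.9, -232.2, 135.6]
tool_rot: [3.141, -0.001, 0.085]
force: [-1.8, 0.4, 4.7]
width: 17.0
gripper_force: 63.3
```

>>> {"fn": "send_rows", "kwargs": {"rows": [[[0,0,0,0,0,0],[0,0,0,0,0,0],[0,0,0,0,0,0],[0,0,0,0,0,0],[0,0,0,0,0,0],[0,0,0,0,0,0]]], "grip": 90}}

```text
clock: 13.5
eef_pos: [568.6, -232.3, 135.0]
tool_rot: [-3.142, -0.0, 0.085]
force: [-0.8, -0.7, -0.8]
width: 55.3
gripper_force: 0.0
```

>>> {"fn": "send_rows", "kwargs": {"rows": [[[0,0,-1,0,0,0],[0,0,-3,0,0,0],[0,0,-6,0,0,0],[0,0,-9,0,0,0],[0,0,-12,0,0,0],[0,0,-12,0,0,0]]]}}

```text
clock: 14.1
eef_pos: [571.0, -233.0, 260.3]
tool_rot: [3.138, -0.009, 0.085]
force: [0.8, -0.4, -0.3]
width: 55.4
gripper_force: 0.0
```

>>> {"fn": "send_rows", "kwargs": {"rows": [[[-2,0,0,0,0,0],[-5,0,0,0,0,0],[-8,0,0,0,0,0],[-11,0,0,0,0,0],[-14,0,0,0,0,0],[-15,0,0,0,0,0],[-15,0,0,0,0,0],[-15,0,0,0,0,0]]], "grip": 255}}

```text
clock: 14.9
eef_pos: [420.7, -245.0, 255.4]
tool_rot: [3.141, -0.002, 0.085]
force: [1.1, 0.0, 0.1]
width: 0.1
gripper_force: 0.0
```

```bash
python3 - <<'E'
from h import *
i,E=cam("wrist");cv2.imwrite("pics/w5.png",i['pixels'][:,:,::-1]);np.save("E5",E)
E
python3 to.py 420 -244 255 0.085
```

```text
14.95 [ 421.  -244.8  255.3] [ 3.141e+00 -2.000e-03  8.600e-02] shift cm [-0.09 -0.09  0.03] rot [ 0.    -0.002  0.001]
```

View pics/w5.png

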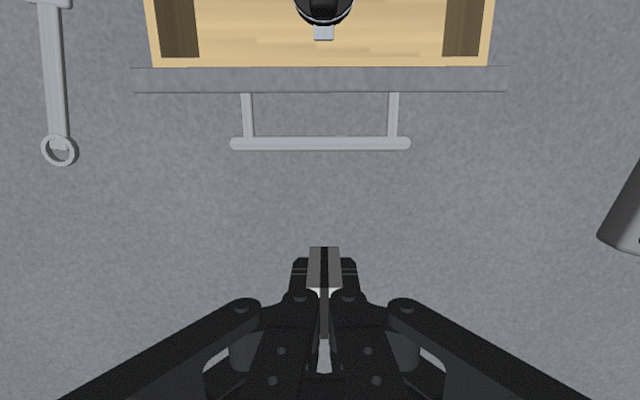

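The head stands upright in the drawer, released. The handle bar is at (320,143), straight ahead of the closed fingers. I lower and push it along tool x.

>>> {"fn": "send_rows", "kwargs": {"rows": [[[-0.5,0,3,0,0,0],[-0.5,0,6,0,0,0],[-0.5,0,9,0,0,0],[-0.5,0,11,0,0,0],[-0.5,0,11.7,0,0,0],[-0.5,0,11.7,0,0,0],[-0.5,0,11.7,0,0,0]]]}}

```text
clock: 15.65
eef_pos: [415.2, -245.5, 138.6]
tool_rot: [3.141, -0.001, 0.085]
force: [-1.2, -0.9, -0.1]
width: 0.2
gripper_force: 0.0
```

>>> {"fn": "send_rows", "kwargs": {"rows": [[[1,0,0,0,0,0],[1.8,0,0,0,0,0],[2.4,0,0,0,0,0],[2.8,0,0,0,0,0],[3.2,0,0,0,0,0],[3.6,0,0,0,0,0],[4,0,0,0,0,0],[4.4,0,0,0,0,0],[4.8,0,0,0,0,0],[5.2,0,0,0,0,0]]]}}

```text
clock: 16.65
eef_pos: [466.2, -240.9, 138.0]
tool_rot: [-3.141, 0.0, 0.085]
force: [-0.9, 0.8, 1.2]
width: 0.0
gripper_force: 0.6
```

>>> {"fn": "send_rows", "kwargs": {"rows": [[[0.5,0,0,0,0,0],[1,0,0,0,0,0],[1.5,0,0,0,0,0],[2,0,0,0,0,0],[2.5,0,0,0,0,0],[3,0,0,0,0,0],[3.5,0,0,0,0,0],[4,0,0,0,0,0],[4.5,0,0,0,0,0],[5,0,0,0,0,0]]]}}

```text
clock: 17.65
eef_pos: [516.2, -236.7, 138.0]
tool_rot: [-3.142, 0.0, 0.085]
force: [-1.1, 1.8, -0.6]
width: 0.1
gripper_force: 0.6
```

```bash
python3 to.py 580 -231 138 0.085
```

```text
17.65 [ 516.2 -236.7  138. ] [-3.142  0.     0.085] shift cm [ 6.41 -0.03  0.  ] rot [-0.  0. -0.]
```

>>> {"fn": "send_rows", "kwargs": {"rows": [[[0.5,0,0,0,0,0],[1,0,0,0,0,0],[1.5,0,0,0,0,0],[2,0,0,0,0,0],[2.5,0,0,0,0,0],[3,0,0,0,0,0],[3.4,0,0,0,0,0],[3.7,0,0,0,0,0],[3.9,0,0,0,0,0],[4.1,0,0,0,0,0]]]}}

```text
clock: 18.65
eef_pos: [556.7, -233.3, 138.1]
tool_rot: [3.142, 0.0, 0.085]
force: [-1.1, 0.1, 0.1]
width: -0.0
gripper_force: 0.5
```

>>> {"fn": "send_rows", "kwargs": {"rows": [[[0.15,0,0,0,0,0],[0.3,0,0,0,0,0],[0.45,0,0,0,0,0],[0.6,0,0,0,0,0],[0.7,0,0,0,0,0],[0.8,0,0,0,0,0],[0.9,0,0,0,0,0],[1.0,0,0,0,0,0]]]}}

```text
clock: 19.45
eef_pos: [566.7, -232.5, 138.1]
tool_rot: [-3.142, -0.0, 0.085]
force: [-1.5, 0.1, 0.1]
width: -0.1
gripper_force: 0.5
```

>>> {"fn": "send_rows", "kwargs": {"rows": [[[0.1,0,0,0,0,0],[0.2,0,0,0,0,0],[0.3,0,0,0,0,0],[0.4,0,0,0,0,0],[0.5,0,0,0,0,0]]]}}

```text
clock: 19.95
eef_pos: [571.7, -232.0, 138.1]
tool_rot: [3.142, -0.0, 0.085]
force: [-1.4, 1.2, 0.5]
width: -0.1
gripper_force: 0.5
```

>>> {"fn": "send_rows", "kwargs": {"rows": [[[0.1,0,0,0,0,0],[0.2,0,0,0,0,0],[0.3,0,0,0,0,0],[0.4,0,0,0,0,0]]]}}

```text
clock: 20.35
eef_pos: [575.7, -231.7, 138.1]
tool_rot: [3.142, -0.0, 0.085]
force: [-0.6, 0.1, 0.6]
width: 0.0
gripper_force: 0.5
```

>>> {"fn": "send_rows", "kwargs": {"rows": [[[0.1,0,0,0,0,0],[0.2,0,0,0,0,0],[0.3,0,0,0,0,0],[0.4,0,0,0,0,0]]]}}

```text
clock: 20.75
eef_pos: [577.6, -231.6, 138.0]
tool_rot: [-3.141, 0.005, 0.084]
force: [-7.6, 1.5, 5.9]
width: -0.3
gripper_force: 3.9
```

```bash
python3 - <<'E'
from h import *
print(ctrl.read_state()['force'])
i,E=cam("wrist");cv2.imwrite("pics/w6.png",i['pixels'][:,:,::-1])
E
```

```text
[-7.63395294  1.45634503  5.92365621]
```

View pics/w6.png

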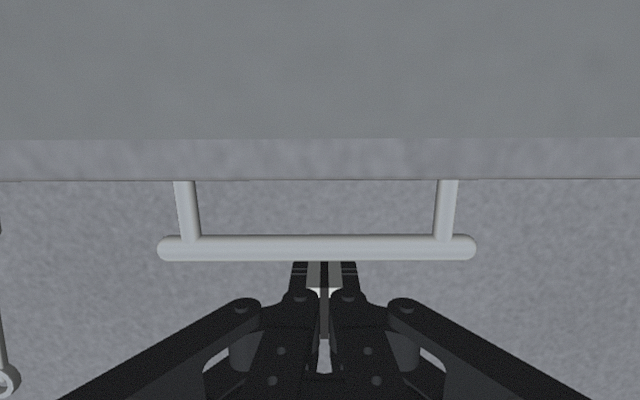

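The drawer's front panel meets the cabinet edge at row 140 with no gap, and the force rose at the stop. I back off and lift clear.

>>> {"fn": "send_rows", "kwargs": {"rows": [[[-0.5,0,0,0,0,0],[-2,0,0,0,0,0],[-4,0,0,0,0,0],[-6,0,0,0,0,0],[-6,0,-3,0,0,0],[-6,0,-7,0,0,0],[-6,0,-11,0,0,0],[-6,0,-15,0,0,0],[-6,0,-15,0,0,0],[-6,0,-15,0,0,0]]]}}

```text
clock: 21.8
eef_pos: [520.7, -236.9, 289.4]
tool_rot: [3.14, -0.004, 0.085]
force: [-0.2, 0.3, -0.4]
width: 0.0
gripper_force: 0.0
```

```bash
python3 - <<'E'
from h import *
i,E=cam("wrist");g=cv2.cvtColor(i['pixels'],cv2.COLOR_RGB2HSV)
print("wood px",int((cv2.inRange(g,(8,60,80),(25,255,255))[:250]>0).sum()))
a=i['pixels'][:,:,::-1];j,_=cam("top")
b=cv2.resize(j['pixels'][120:270,160:490,::-1],(640,291))
cv2.imwrite("pics/f.png",cv2.resize(np.vstack([b,a[:260]]),(640,551)))
E
```

```text
wood px 358
```

View pics/f.png

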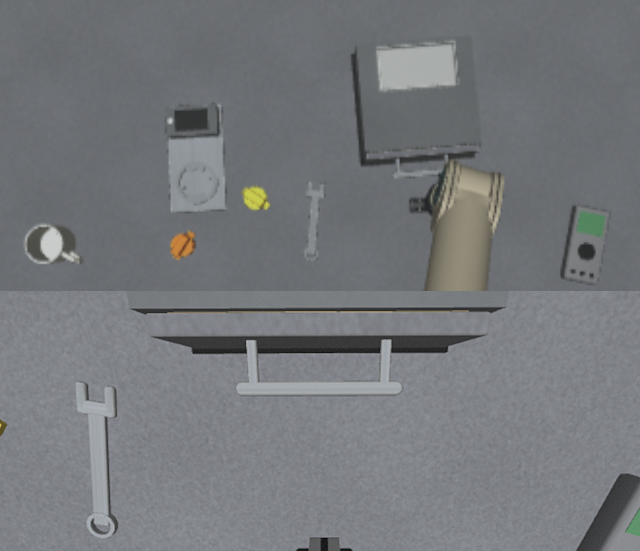

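```bash
python3 - <<'E'
from h import *
i,E=cam("wrist");g=i['pixels']
d=np.array([.9964,.085,0])
for c in (260,320,360):print(c,[(r,g[r,c].tolist()) for r in range(8,26)]) if c==320 else None
for n,u,v,z in [("handle",320,97,86),("handleFront",320,104,81),("edge_low",320,18,107),("edge_top",320,0,119),("wood97",320,20,97),("panelfront",320,44,106)]:
    p=ray(i,E,u,v,z);print(n,np.round(p,1),round(float(p@d),1))
E
```

```text
320 [(8, [122, 127, 129]), (9, [122, 126, 130]), (10, [122, 126, 128]), (11, [130, 135, 137]), (12, [94, 96, 99]), (13, [46, 47, 45]), (14, [51, 52, 53]), (15, [41, 42, 45]), (16, [148, 131, 97]), (17, [155, 146, 134]), (18, [130, 133, 144]), (19, [127, 130, 137]), (20, [129, 132, 138]), (21, [133, 134, 142]), (22, [133, 136, 143]), (23, [132, 135, 141]), (24, [133, 138, 143]), (25, [135, 137, 144])]
handle [ 591.1 -228.4   86. ] 569.6
handleFront [ 585.7 -228.8   81. ] 564.2
edge_low [ 641.5 -224.5  107. ] 620.1
edge_top [ 649.4 -224.   119. ] 628.0
wood97 [ 642.1 -224.3   97. ] 620.7
panelfront [ 625.9 -225.8  106. ] 604.5
```

The drawer looks shut to within about 1–2 mm. I'll make one firmer confirming push.

>>> {"fn": "send_rows", "kwargs": {"rows": [[[-1,0,3,0,0,0],[-1,0,7,0,0,0],[-1,0,11,0,0,0],[-1,0,14,0,0,0],[-1,0,15.1,0,0,0],[-1,0,15.1,0,0,0],[2,0,15.1,0,0,0],[4,0,15.1,0,0,0],[5,0,15.1,0,0,0],[5.3,0,15.1,0,0,0]]]}}

```text
clock: 22.95
eef_pos: [574.0, -231.8, 138.2]
tool_rot: [3.141, -0.002, 0.086]
force: [0.2, -0.1, 0.2]
width: 0.2
gripper_force: 0.0
```

>>> {"fn": "send_rows", "kwargs": {"rows": [[[0.1,0,0,0,0,0],[0.2,0,0,0,0,0],[0.3,0,0,0,0,0],[0.4,0,0,0,0,0],[0.5,0,0,0,0,0],[0.6,0,0,0,0,0],[0.7,0,0,0,0,0],[0.7,0,0,0,0,0]]]}}

```text
clock: 23.75
eef_pos: [577.5, -231.7, 136.9]
tool_rot: [-3.141, 0.005, 0.084]
force: [-6.0, -0.8, 4.9]
width: 0.2
gripper_force: 2.9
```

It stopped at the same place, so this is the hard stop: the drawer is fully shut.

>>> {"fn": "send_rows", "kwargs": {"rows": [[[-0.5,0,0,0,0,0],[-2,0,0,0,0,0],[-4,0,0,0,0,0],[-6,0,0,0,0,0],[-6,0,-3,0,0,0],[-6,0,-6,0,0,0],[-6,0,-9,0,0,0],[-6,0,-10,0,0,0],[-6,0,-10,0,0,0],[-6,0,-10,0,0,0]]]}}

```text
clock: 24.75
eef_pos: [519.4, -236.2, 236.2]
tool_rot: [-3.141, 0.001, 0.085]
force: [-1.0, -0.4, -0.7]
width: 0.0
gripper_force: 0.0
```

```bash
python3 -c "
from cell import ctrl
print(ctrl.read_state()['force']);print(ctrl.finish_job())"
```

```text
[-1.03431205 -0.42246014 -0.69679867]
the job is handed in; nothing more can be done
None
```

The job is handed in at about 25 s: the black head was turned free, lifted out, stood upright in the drawer and released, and the drawer was pushed to its stop twice, with the mug, meter and wrench left alone; no verdict was returned.

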